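Draw out the captive thumbscrew and open the bench dust box

TASK

Open the dust box on the jeweller's bench to get at its filter: pull the cover's captive thumbscrew up against its spring until its thread catches, unscrew it (counterclockwise from above) until it stands fully drawn out by itself when you let go, and only then slide the cover fully open (it has an upright tab). Feel your way: never force or cross the thread, and do not strain the cover against the locked screw. The screw must stay drawn out, and the loose things on and beside the box must be left where they are.

Things in the scene. Friction and masses are not known exactly. Their poses are not given: they have to be found in the camera images.
- dust_box: Fixed grey painted sheet-steel box, 220 (its x) x 300 (its y) x 100 mm tall, louvres in its front, black hose port on its back. Origin at the centre of its underside, x from front to back, y along its length to its left, z up. The aluminium cover (132 x 150 x 4 mm) lies on its top, between two low rails, and slides along the box's +y. It shuts the filter opening.
- cover (a joint): How far the cover has slid open along the box's +y (m): 0 shut, 0.080 fully open at its stop. Sliding drag about 2.5 N. The thumbscrew's pin locks it until the screw is drawn out about 10 mm.
- tab_grip (a point): Middle of the top edge of the cover's upright tab: a plate 45 mm along the box's x, 10 mm thick along its y, rising 34 mm from the cover's top face (its top 138 mm above the bench). It moves with the cover. The tab is 95 mm from the thumbscrew's axis, towards the box's +y.
- knob_top (a point): Centre of the top face of the thumbscrew's round knurled steel knob: 26 mm diameter, 26 mm tall, axis upright, so it can be pinched at any yaw. It stands 2 mm above a brass boss (33 mm diameter, 24 mm tall) on the cover when down, the knob's top then 156 mm above the bench. Rises with the screw, does not turn.
- screw_lift (a joint): How far the screw is drawn up (m): 0 down; 0.014 fully out, standing on a flat land at the thread's end. A spring pulls it down: 5 N at 0, growing 0.25 N per mm. It stays up by itself only once the thread has caught (7 mm or more, standing on a thread); let go before that, it snaps down. Once caught, each rad counterclockwise raises it 4.3 mm, up to 14 mm. Pulled by hand it can reach 16.5 mm.
- thumbscrew: The captive thumbscrew: shaft, locking pin, knob, 80 g; origin on its axis 52 mm below the knob's top; this reading rises with the screw but does not turn. Pulled, it is blocked at 2 to 9 mm of lift by a thread's underside; turned counterclockwise under a light pull (a few N over the spring) it follows that thread up, passes over the next start, and catches. It turns with 0.05 N m friction.
- thread_ring: Brass boss on the cover: 33 mm diameter, 24 mm tall, 42 mm foot; origin at its foot's centre on the cover. Right-hand thread inside: three starts 2.1 rad apart, lead 27 mm a turn; each climbs 1.6 rad, is flat 0.3 rad, ends at a wall. The turn at which a start is met is hidden and differs each time. Turned with under 7 mm of lift, the screw's lug runs into a start's blunt end: crossed.
- keeper: The plate inside the box's top, with the pocket that the thumbscrew's pin locks in (1.5 mm of play); origin on the pocket's axis at the box's top.
- tin: Bystander: flat steel tin, 54 mm diameter, 24 mm tall, on the rear of the box's top. Origin under its centre.
- scribe_block: Bystander: small turned brass stand, 44 mm diameter, 30 mm tall, on the rear of the box's top. Origin under its centre.
- glue_bottle: Bystander: brown glass bottle, 48 mm diameter, 85 mm tall, on the bench by the box. Origin under its centre.
- bench_block: Bystander: square steel bench block, 70 x 70 x 19 mm, on the bench by the box. Origin under its centre.
- cup_burrs: Bystander: white plastic cup, 64 mm diameter, 70 mm tall, on the bench by the box. Origin under its centre.

How it is judged:
On the way:
1. the thumbscrew stands drawn out (at least 12 mm up) by itself, untouched by the fingers, the cover still shut (value of joint screw_lift above 0.012 m and contact force between the fingers and thumbscrew below 0.3 N and value of joint cover below 0.006 m), for 0.2 s.
At the end, for the whole second after the job is handed in: The cover is slid at least 70 mm open (of 80) and at rest, and the thumbscrew still stands at least 12 mm drawn out (of 14) (value of joint cover above 0.07 m and value of joint screw_lift above 0.012 m and linear speed of thumbscrew below 0.01 m/s); the robot touches nothing.
It fails at once if the thread is forced or crossed: more than 30 N between the screw and the threaded boss (contact force between thumbscrew and thread_ring above 30 N).
It fails at once if the cover is strained against the locked screw: more than 25 N between the screw's pin and the keeper (contact force between thumbscrew and keeper above 25 N).
It fails at once if a bystander is pushed more than 30 mm (distance of any of tin, scribe_block, glue_bottle, bench_block, cup_burrs from where it was at the start of the episode above 0.03 m).
It also fails if it takes over 72 s, if anything falls off the work surface, if the arm or the gripper's body presses on something with over 40 N, if the wrist force passes 120 N, or if a joint passes its speed limit or range.

ROBOT

A 6-joint arm with a two-finger parallel gripper is mounted at the origin on the work surface. World frame = base frame: x ahead of the robot, y to its left, z up, the work surface at z = 0. Lengths are in m, angles in rad, forces in N, time in s.
With the tool pointing down it reaches from about 0.275 to 0.775 m from the base axis. Payload 14.6 kg.
Tool frame: the origin (TCP) lies midway between the tips of the shut fingers; the grasp point (between the pads) lies 19 mm behind it; z points along the fingers, y is the line along which they close (so a half turn about z gives the same grasp; the last joint's range is limited). The gripper opens to 85 mm and grips with 20 to 120 N. Pads are 22 mm wide; open, the fingers measure 114 mm over their backs; the gripper's body (76 mm by 85 mm) begins 54 mm behind the grasp point. The pads swing forward as they close: fully open they stand 13 mm farther back than shut.
Start: joints at [-1.305, 0.263, -0.048, 1.259, 0, 1.415], TCP at [0.214, -0.479, 0.231] pointing down, gripper open.
Joint ranges: [-2.65, 2.65], [-0.89, 1.7], [-1.18, 1.37], [-2.13, 2.11], [-1.35, 1.29], [-3.14, 3.14]. Speed limits (rad/s): [1.89, 1.89, 2.57, 2.79, 3.14, 3.14].

INTERFACE

Orientations are given as a 3x3 rotation matrix whose columns are the frame's x, y, z axes.
In Python, from station import arm gives the robot as it stands. Calls block until the motion is done:
- arm.reach(position, orientation): joint-space move of the TCP to a pose.
- arm.servo_line(position, orientation=None, feed=0.15): straight line of the TCP; orientation=None keeps the orientation; feed is the mean speed in m/s.
- arm.set_joints(angles): joint-space move.
- arm.grip(opening, newtons=None): finger opening in m; newtons is the grip in N (None keeps the last); returns when the fingers have stopped.
- arm.hold(seconds).
- arm.solve_ik(position, orientation): joint angles nearest the present ones, or None.
- arm.read_state(): the state.
- arm.read_camera(name): name is "scene" or "top"; returns the picture (384x512x3 uint8, red, green, blue); there is no depth.
- arm.calibration(name): a dict with "camera_matrix" (3x3 intrinsics, pixels), "R" (3x3) and "t" (3): a world point X has camera coordinates R X + t. Camera axes: x right, y down, z forward; pixel columns grow to the right and rows downward; lengths in m; the calibration is good to about 2 mm. A picture is of the moment at which its call begins. calibration takes no time and is no camera call.
A pose or a line that the arm cannot do raises arm.MotionError and nothing moves.
- arm.sign_off(): hands the job in; it is judged then, once.
Trained networks look in the newest picture that a camera, given by its name, has taken for a name from the list of things; names that differ only in an ending like _2 or _b are one class to them, and where a whole thing is asked for, a point or a joint stands for the part that bears it (a point fixed in the world has none). Each returns a list of dicts, best first, with "score" (0 to 1); they miss things now and then, are a little off and sometimes report something else, mostly with a low value. They report only what shows in the picture. A call takes as long as a camera call.
- arm.boxes_of(camera, label): "bbox" ([left, top, width, height] in pixels, round what is visible of it).
The state is a dict: "t": time; "qpos": joint angles; "qvel": joint speeds; "tau": joint torques, N m; "position": TCP position; "eef_rot": TCP orientation; "ft_force": force on the tool from outside, world axes, zero at the start; "torque": the same for the moment, N m; "grip_width": finger opening in m; "grip_force": force on a finger pad.
Only numpy, scipy, OpenCV 4.12 (cv2) and the standard library are available. Lean on these libraries where they do the work, as an engineer would, in place of code of your own. Each camera call takes 0.05 s, during which the arm holds its last target. There are 200 camera calls.

## Working session

There is one attempt and no reset: what is moved stays moved. The work goes in short steps, each a Python script; the robot and the scene stay as the last script left them, time stands still between calls to the robot, and variables do not carry over. Pictures are saved under pics/ and viewed, at most 10 in all, crops included, and the job is handed in when it is done.

```bash
mkdir -p pics; ls; python3 - <<'E'
from station import arm
import cv2, numpy as np
for c in ("scene","top"):
    im=arm.read_camera(c); cv2.imwrite(f"pics/{c}0.png",im[:,:,::-1])
    k=arm.calibration(c); print(c,np.round(k["camera_matrix"],1).tolist(),np.round(k["R"],4).tolist(),np.round(k["t"],4).tolist())
    for l in ("dust_box","cover","tab_grip","knob_top","thread_ring","tin","scribe_block","glue_bottle","bench_block","cup_burrs"):
        print(l,[(round(d["score"],2),np.round(d["bbox"],1).tolist()) for d in arm.boxes_of(c,l)[:2]])
print(arm.read_state()["t"])
E
```

```text
pics
scene [[422.7, 0.0, 250.6], [0.0, 422.7, 191.7], [0.0, 0.0, 1.0]] [[0.8236, 0.5671, 0.0096], [0.4832, -0.6927, -0.5354], [-0.297, 0.4456, -0.8445]] [-0.5265, -0.159, 1.3326]
dust_box [(0.59, [179.3, 139.5, 133.1, 134.4])]
cover [(0.9, [190.9, 176.0, 70.9, 63.5])]
tab_grip [(0.67, [189.5, 172.3, 68.2, 66.8]), (0.61, [211.1, 204.2, 7.4, 12.3])]
knob_top [(0.29, [211.0, 200.4, 14.1, 20.3])]
thread_ring [(0.61, [209.0, 204.2, 11.9, 15.0]), (0.54, [206.5, 213.3, 18.0, 12.4])]
tin [(0.82, [279.0, 170.9, 12.0, 22.2])]
scribe_block [(0.62, [262.2, 202.6, 14.8, 15.8])]
glue_bottle [(0.58, [193.4, 267.3, 22.4, 24.0]), (0.58, [188.8, 174.3, 73.2, 67.8])]
bench_block [(0.69, [260.5, 136.5, 22.5, 20.2])]
cup_burrs [(0.8, [294.0, 145.7, 22.3, 28.1])]
top [[370.1, 0.0, 251.3], [0.0, 370.1, 192.8], [0.0, 0.0, 1.0]] [[-0.0283, -0.9996, -0.0043], [-0.9957, 0.0286, -0.0883], [0.0884, 0.0017, -0.9961]] [0.0855, 0.5676, 0.9315]
dust_box [(0.95, [177.1, 137.1, 135.5, 103.7]), (0.62, [289.0, 192.8, 10.8, 12.3])]
cover [(0.83, [240.3, 168.5, 66.5, 62.8])]
tab_grip [(0.63, [236.2, 171.4, 68.1, 59.1]), (0.43, [289.4, 189.6, 12.3, 10.4])]
knob_top [(0.47, [291.5, 191.6, 8.0, 6.7])]
thread_ring [(0.55, [283.8, 191.6, 9.8, 14.3]), (0.49, [287.0, 189.7, 16.9, 12.5])]
tin [(0.6, [197.4, 146.7, 25.7, 25.5]), (0.51, [288.0, 190.7, 14.8, 8.5])]
scribe_block [(0.81, [238.0, 149.6, 19.7, 16.9]), (0.69, [146.5, 163.8, 27.2, 19.6])]
glue_bottle [(0.82, [327.7, 165.7, 19.0, 22.1])]
bench_block [(0.67, [147.5, 209.2, 31.5, 28.9])]
cup_burrs [(0.73, [148.5, 162.3, 25.8, 18.4])]
1.1
```

```bash
python3 -c "
import cv2
cv2.imwrite('pics/top0x.png',cv2.imread('pics/top0.png'))"
```

```text
(no output)
```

View pics/top0.png

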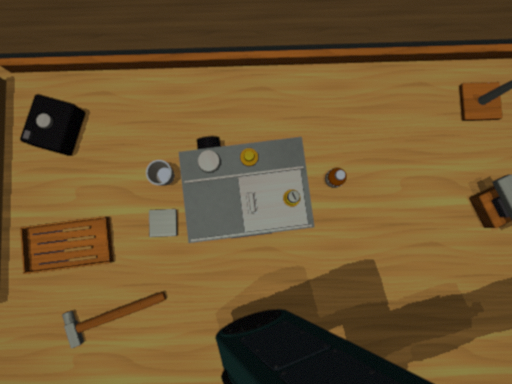

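View pics/scene0.png

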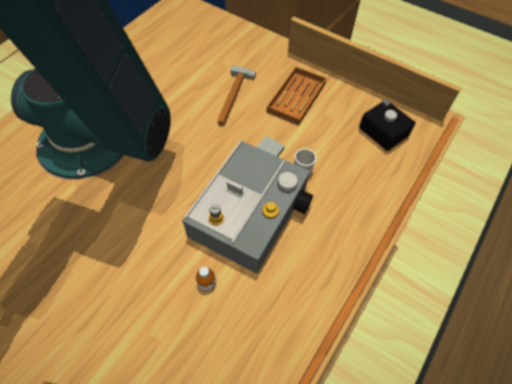

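The top picture shows the box with corners near (180,153), (302,138), (313,227) and (189,241). The knob is near (292,198) and the tab near (251,203). In the scene picture the knob is near (216,211). I'll zoom in on both to refine these.

```bash
python3 - <<'E'
import cv2, numpy as np
a=cv2.imread('pics/top0.png')[130:250,170:320]; b=cv2.imread('pics/scene0.png')[170:250,180:280]
a=cv2.resize(a,None,fx=4,fy=4,interpolation=cv2.INTER_CUBIC);cv2.imwrite('pics/topz.png',a)
b=cv2.resize(b,None,fx=7,fy=7,interpolation=cv2.INTER_CUBIC);cv2.imwrite('pics/scz.png',b)
E
```

```text
(no output)
```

View pics/topz.png

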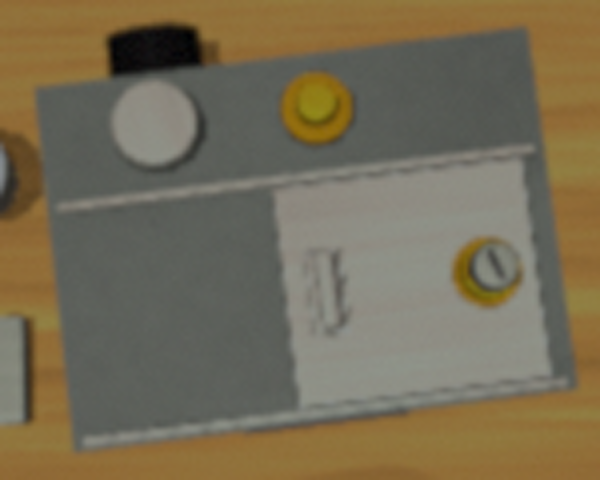

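View pics/scz.png

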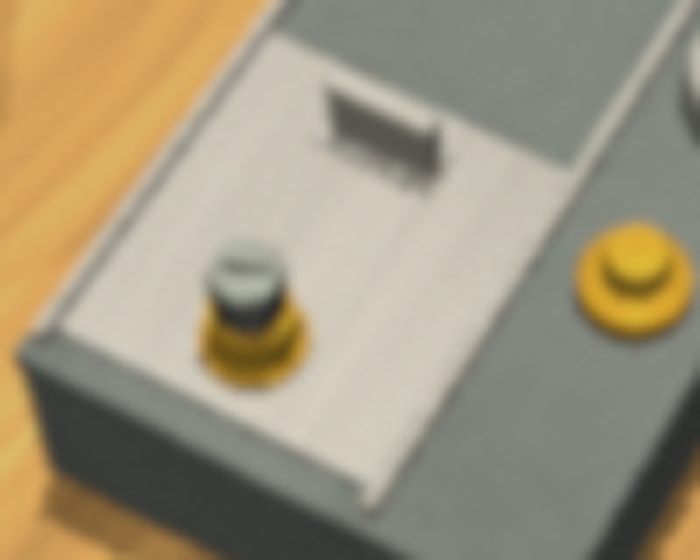

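```bash
cat > h.py <<'E'
from station import arm
import numpy as np
def back(c,uv,z):
    k=arm.calibration(c); K,R,t=(np.array(k[n]) for n in("camera_matrix","R","t"))
    d=R.T@np.linalg.inv(K)@np.array([*uv,1.]); o=-R.T@t
    return o+d*(z-o[2])/d[2]
def rot(yaw): # tool down, closing axis (tool y) at angle yaw+90deg, tool x at yaw
    c,s=np.cos(yaw),np.sin(yaw); return np.array([[c,s,0],[s,-c,0],[0,0,-1.]])
E
python3 - <<'E'
from h import *
T=lambda x,y:((x+.5)/4-.5+170,(y+.5)/4-.5+130)
S=lambda x,y:((x+.5)/7-.5+180,(y+.5)/7-.5+170)
c=[back("top",T(*p),.1)[:2] for p in((37,88),(527,30),(577,385),(77,450))]
print("corners",np.round(c,4).tolist())
d=[c[0]-c[1],c[3]-c[2]]; print("ydir yaw",[np.degrees(np.arctan2(v[1],v[0])) for v in d],[np.linalg.norm(v) for v in d])
d=[c[0]-c[3],c[1]-c[2]]; print("xdir yaw",[np.degrees(np.arctan2(v[1],v[0])) for v in d],[np.linalg.norm(v) for v in d])
print("ctr",np.mean(c,0))
kt=back("top",T(495,267),.156);ks=back("scene",S(246,265),.156);print("knob",kt,ks)
print("ring",back("top",T(487,271),.106))
print("tab top",back("top",T(327,290),.138),"scene",back("scene",S(388,118),.138))
print("tin",back("top",T(155,123),.124),"scribe",back("top",T(317,103),.13))
print("glue",back("top",(340,175),.085))
s=arm.read_state(); print(np.round(s["eef_rot"],3).tolist(),s["grip_width"])
E
```

```text
corners [[0.6676, 0.2407], [0.6945, -0.0555], [0.4804, -0.0764], [0.4507, 0.2195]]
ydir yaw [np.float64(95.18116330872427), np.float64(95.746948518321)] [np.float64(0.2973948268334629), np.float64(0.297395244904855)]
xdir yaw [np.float64(5.578930558842132), np.float64(5.580610672840528)] [np.float64(0.21798553853621128), np.float64(0.21504883640951597)]
ctr [0.57330045 0.0820561 ]
knob [ 0.5474474  -0.02444327  0.156     ] [ 0.54749236 -0.02323748  0.156     ]
ring [ 0.548998   -0.02523139  0.106     ]
tab top [0.5384347  0.06949229 0.138     ] scene [0.54521699 0.06380356 0.138     ]
tin [0.63988632 0.16720329 0.124     ] scribe [0.64781206 0.07223171 0.13      ]
glue [ 0.60166749 -0.14765518  0.085     ]
[[0.913, 0.408, 0.0], [0.408, -0.913, 0.0], [0.0, -0.0, -1.0]] 0.08540763444685022
```

```bash
python3 - <<'E'
from h import *
P=np.array([.548,-.0242])
def st(n):
    s=arm.read_state(); print(n,round(s["t"],2),np.round(s["position"],4),np.round(s["qpos"],2),"F",np.round(s["ft_force"],2),"M",np.round(s["torque"],3),round(s["grip_width"],4),round(s["grip_force"],2)); return s
arm.reach([*P,.20],rot(2.07)); st("hover")
arm.grip(.045,20); st("grip45")
arm.servo_line([*P,.1995]); st("0.5mm")
arm.servo_line([*P,.1995],rot(2.12)); st(".05rad")
arm.set_joints(arm.solve_ik([*P,.2],rot(2.07))); st("setj")
arm.servo_line([*P,.132]); st("down")
E
```

```text
hover 3.13 [ 0.548 -0.025  0.2  ] [-0.19  0.31 -0.06  1.2  -0.    0.88] F [ 0.15 -0.14  0.4 ] M [-0.002  0.004 -0.017] 0.0853 0.0
grip45 3.61 [ 0.548  -0.0243  0.2   ] [-0.19  0.31 -0.06  1.2  -0.    0.88] F [-0.63  0.06  0.41] M [-0.029 -0.041  0.031] 0.045 0.0
0.5mm 3.86 [ 0.548  -0.0242  0.1994] [-0.19  0.31 -0.06  1.2   0.    0.88] F [-0.64 -0.15 -0.28] M [-0.024  0.053  0.056] 0.0452 0.0
.05rad 4.11 [ 0.548  -0.0242  0.1995] [-0.19  0.31 -0.06  1.2   0.    0.83] F [-0.4   0.23  0.55] M [-0.044 -0.026  0.   ] 0.0448 0.0
setj 4.36 [ 0.548  -0.0242  0.2   ] [-0.19  0.31 -0.06  1.2   0.    0.88] F [-0.84  0.59  0.08] M [ 0.015 -0.01  -0.006] 0.0448 0.0
down 4.96 [ 0.5482 -0.0242  0.1326] [-0.19  0.35 -0.19  1.03 -0.    0.88] F [-0.27  0.45  0.57] M [-0.009 -0.027  0.035] 0.0451 0.0
```

```bash
cat >> h.py <<'E'
def st(n):
    s=arm.read_state(); print(n,round(s["t"],2),np.round(s["position"],4),"F",np.round(s["ft_force"],2),"M",np.round(s["torque"],3),round(s["grip_width"],4),round(s["grip_force"],2)); return s
def F(n=3):
    a=[]
    for _ in range(n): a.append(arm.read_state()["ft_force"]); arm.hold(.02)
    return np.mean(a,0)
E
python3 - <<'E'
from h import *
P=np.array([.548,-.0242])
arm.servo_line([*P,.1315]); st("z")
for w in (.034,.030,.028,.027):
    arm.grip(w,20); s=st(w)
    if np.linalg.norm(s["ft_force"][:2])>4: break
E
```

```text
z 5.21 [ 0.5484 -0.0243  0.1322] F [ 0.34  0.16 -0.09] M [ 0.068  0.028 -0.057] 0.0448 0.0
0.034 5.47 [ 0.548  -0.0242  0.1316] F [ 0.18  0.85 -0.55] M [ 0.042 -0.01  -0.007] 0.0343 0.0
0.03 5.69 [ 0.548  -0.0242  0.1315] F [-0.41 -0.08  0.51] M [0.018 0.012 0.004] 0.0303 0.0
0.028 5.91 [ 0.548  -0.0242  0.1315] F [-0.26 -0.71  0.09] M [ 0.07  -0.026  0.02 ] 0.0282 0.0
0.027 6.12 [ 0.548  -0.0242  0.1315] F [ 0.99  0.48 -0.28] M [-0.074 -0.005  0.014] 0.0272 0.0
```

```bash
python3 - <<'E'
from h import *
P=np.array([.548,-.0242])
arm.grip(.020,20); s=st("grip"); f=F(); print(f)
c=lambda y:np.array([np.sin(y),-np.cos(y)])
u=c(2.07); print("along closing",f[:2]@u)
# stiffness / null along closing axis
g=P.copy()
for _ in range(3):
    e=f[:2]@u
    if abs(e)<1.5: break
    g=g+u*np.clip(e*1e-4,-5e-4,5e-4); arm.servo_line([*g,.1315]); f=F(); print(g,f,f[:2]@u)
arm.grip(.045); arm.servo_line([*g,.162]); arm.servo_line([*g,.162],rot(.5))
arm.servo_line([*g,.1315])
for w in (.034,.030,.028,.027):
    arm.grip(w,20); s=st(w)
    if np.linalg.norm(s["ft_force"][:2])>4: break
print(arm.read_state()["qpos"])
E
```

```text
grip 6.34 [ 0.548  -0.0242  0.1316] F [-0.83 -0.21  1.62] M [0.002 0.089 0.037] 0.0251 21.36
[-0.42135345 -0.36980803  1.47351271]
along closing -0.5469701032129437
0.034 9.4 [ 0.5483 -0.0243  0.1322] F [-0.39 -0.72 -0.75] M [-0.005 -0.031 -0.025] 0.0339 0.0
0.03 9.62 [ 0.5481 -0.0242  0.1317] F [0.01 0.18 0.37] M [-0.007 -0.047  0.009] 0.0301 0.0
0.028 9.83 [ 0.548  -0.0242  0.1315] F [ 0.96  0.32 -0.73] M [-0.016  0.039 -0.018] 0.0278 0.0
0.027 10.05 [ 0.5481 -0.0243  0.1315] F [ 0.67 -1.87  1.13] M [-0.217 -0.13  -0.029] 0.0271 0.55
[-1.92779865e-01  3.51915242e-01 -1.95485828e-01  1.02321247e+00
 -1.56245956e-04  2.44889616e+00]
```

```bash
python3 - <<'E'
from h import *
import json
g=np.array([.548,-.0242]); u=np.array([np.sin(.5),-np.cos(.5)])
arm.grip(.020,30); f=F(); st("grip")
for _ in range(4):
    e=f[:2]@u
    if abs(e)<1.2: break
    g=g+u*np.clip(e*1e-4,-4e-4,4e-4); arm.servo_line([*g,.1315]); f=F(); print(g,np.round(f,2),round(f[:2]@u,2))
z=.1315; f0=f[2]
while z<.1315+.010:
    z+=.0004; arm.servo_line([*g,z]); f=F(); l=arm.read_state()["position"][2]-.1315
    print(round((z-.1315)*1e3,2),round(l*1e3,2),np.round(f,1))
    if -f[2]>5+250*l+.8+3.0: break
json.dump(dict(g=g.tolist(),z=z,f0=f0,yaw=.5),open("s.json","w")); st("end")
E
```

```text
grip 10.32 [ 0.5482 -0.0242  0.1317] F [0.98 0.67 3.36] M [-0.092 -0.211  0.079] 0.0248 29.42
0.4 0.29 [ 2.6 -1.4 -0.7]
0.8 0.6 [ 4.3 -1.4 -5.7]
1.2 1.18 [ 4.3 -1.7 -6. ]
1.6 1.65 [ 4.4 -1.8 -5.7]
2.0 2.01 [ 4.2 -2.  -6.2]
2.4 2.39 [ 4.7 -1.8 -6.4]
2.8 2.8 [ 4.2 -2.3 -6.3]
3.2 3.19 [ 4.2 -1.5 -6.2]
3.6 3.58 [ 4.3 -1.7 -6.8]
4.0 3.99 [ 5.  -1.8 -6.7]
4.4 4.24 [ 5.3 -2.4 -8.9]
4.8 4.47 [  5.2  -2.4 -12.1]
end 13.92 [ 0.5479 -0.0241  0.136 ] F [  5.3   -1.8  -12.03] M [-0.456 -1.175  0.031] 0.0251 30.35
```

```bash
cat > turn.py <<'E'
from h import *
import json,sys
d=json.load(open("s.json")); g=np.array(d["g"]); z=d["z"]; yaw=d["yaw"]; z0=.1315
n=0
while n<int(sys.argv[1]):
    n+=1; f=F(2); s=arm.read_state(); l=(s["position"][2]-z0)*1e3; pull=-f[2]; tgt=5.9+.25*l+3
    print(round(yaw,2),round(l,2),np.round(f,1),"tgt",round(tgt,1),"Mz",round(s["torque"][2],3),round(s["t"],1))
    if l>10.2 or abs(s["torque"][2])>.35 or pull>18 or np.hypot(*f[:2])>12: print("stop"); break
    ff=.06*4.3 if l<8.7 and pull>tgt-1.5 else 0
    dz=np.clip(ff+(tgt-pull)/8*.6,-.4,.45)
    z=min(z+dz*1e-3,z0+.0105); yaw+=.06
    g=g+np.clip(f[:2]*5e-5,-1.5e-4,1.5e-4)
    if np.linalg.norm(g-[.548,-.0242])>.0015: g=np.array([.548,-.0242])+(g-[.548,-.0242])*.95
    arm.servo_line([*g,z],rot(yaw))
    json.dump(dict(g=g.tolist(),z=z,yaw=yaw),open("s.json","w"))
st("end")
E
python3 turn.py 6
```

```text
0.5 4.46 [  5.3  -1.9 -11.7] tgt 10.0 Mz -0.04 13.9
0.56 4.74 [ 5.1 -0.7 -9.8] tgt 10.1 Mz 0.06 14.2
0.62 5.03 [  4.1  -1.1 -11.7] tgt 10.2 Mz 0.034 14.5
0.68 5.22 [  2.4   0.9 -10.3] tgt 10.2 Mz 0.078 14.8
0.74 5.49 [  0.3   0.8 -10.3] tgt 10.3 Mz 0.116 15.1
0.8 5.72 [ -0.9   0.6 -11.1] tgt 10.3 Mz 0.065 15.4
end 15.62 [ 0.5483 -0.0242  0.1375] F [ -1.73   0.19 -10.1 ] M [0.15  0.333 0.057] 0.0246 30.56
```

```bash
python3 turn.py 34
```

```text
0.86 5.98 [ -1.6   0.3 -10.2] tgt 10.4 Mz 0.056 15.7
0.92 6.24 [ -1.3   1.3 -10.4] tgt 10.5 Mz 0.014 15.9
0.98 6.54 [ -1.    0.  -10.7] tgt 10.5 Mz 0.063 16.2
1.04 6.81 [ -1.7   0.1 -10.6] tgt 10.6 Mz 0.033 16.5
1.1 7.07 [ -1.1  -0.4 -10.9] tgt 10.7 Mz 0.044 16.8
1.16 7.36 [ -0.8  -0.4 -11.1] tgt 10.7 Mz 0.035 17.1
1.22 7.58 [ -0.5  -0.3 -10.9] tgt 10.8 Mz 0.09 17.4
1.28 7.86 [  0.1  -0.2 -10.9] tgt 10.9 Mz 0.039 17.6
1.34 8.07 [ -0.1  -0.  -10.7] tgt 10.9 Mz 0.08 17.9
1.4 8.38 [  0.5   0.3 -11.2] tgt 11.0 Mz 0.039 18.2
1.46 8.58 [  0.5   0.5 -11.7] tgt 11.0 Mz 0.093 18.5
1.52 8.82 [  1.1  -0.4 -10.9] tgt 11.1 Mz 0.031 18.8
1.58 8.89 [-0.2 -0.2 -9.1] tgt 11.1 Mz 0.028 19.1
1.64 9.05 [-0.3 -0.3 -8.5] tgt 11.2 Mz -0.005 19.3
1.7 9.2 [-0.5  0.  -8.1] tgt 11.2 Mz -0.009 19.6
1.76 9.41 [-0.1 -0.3 -8.1] tgt 11.3 Mz -0.064 19.9
1.82 9.62 [-0.2 -0.1 -8.7] tgt 11.3 Mz 0.013 20.2
1.88 9.73 [  0.6  -0.3 -10.4] tgt 11.3 Mz 0.051 20.5
1.94 9.83 [  0.9   0.2 -11. ] tgt 11.4 Mz 0.048 20.8
2.0 9.87 [  0.7  -0.3 -11.9] tgt 11.4 Mz -0.006 21.0
2.06 9.85 [  0.5  -0.5 -11.6] tgt 11.4 Mz -0.022 21.3
2.12 9.85 [  0.4  -0.2 -11.1] tgt 11.4 Mz 0.026 21.6
2.18 9.89 [  0.    0.6 -11.3] tgt 11.4 Mz -0.017 21.9
2.24 9.94 [ -0.6  -0.6 -10.9] tgt 11.4 Mz 0.007 22.2
2.3 10.05 [-0.9  0.6 -7.6] tgt 11.4 Mz -0.008 22.4
2.36 10.29 [-0.4 -0.3 -8.1] tgt 11.5 Mz 0.031 22.7
stop
end 22.73 [ 0.5483 -0.0244  0.1418] F [-0.55 -0.31 -7.84] M [-0.035  0.144  0.031] 0.0252 30.74
```

```bash
cat > turn2.py <<'E'
from h import *
import json,sys
d=json.load(open("s.json")); g=np.array(d["g"]); z=d["z"]; yaw=d["yaw"]; z0=.1315
L=[]; on=False
for n in range(int(sys.argv[1])):
    f=F(2); s=arm.read_state(); l=(s["position"][2]-z0)*1e3; pull=-f[2]; L.append(l)
    print(round(yaw,2),round(l,2),np.round(f,1),"Mz",round(s["torque"][2],3),round(s["t"],1))
    if abs(s["torque"][2])>.2 or abs(pull)>14 or np.hypot(*f[:2])>10 or yaw>4.4: print("stop"); break
    if on and l>13 and L[-1]-L[-4]<.2: print("flat"); break
    if pull<5.5: on=True
    if on: z+=np.clip(.258+(5-pull)/-8*-.6,-.2,.5)*1e-3
    yaw+=.06; g=g+np.clip(f[:2]*5e-5,-1.5e-4,1.5e-4)
    arm.servo_line([*g,z],rot(yaw))
    json.dump(dict(g=g.tolist(),z=z,yaw=yaw),open("s.json","w"))
st("end"); print(arm.read_state()["qpos"][5])
E
python3 turn2.py 40
```

```text
2.36 10.27 [-0.2  0.1 -7.9] Mz 0.025 22.8
2.42 10.25 [-0.5 -0.6 -8.5] Mz 0.074 23.1
2.48 10.25 [-0.1  0.3 -8.6] Mz 0.035 23.3
2.54 10.26 [ 0.8  0.6 -9. ] Mz -0.011 23.6
2.6 10.22 [ 0.4 -0.1 -8.3] Mz 0.035 23.9
2.66 10.24 [-0.2  0.2 -8.9] Mz -0.049 24.2
2.72 10.24 [ 0.4 -0.5 -8.3] Mz 0.012 24.5
2.78 10.24 [ 0.4 -1.2 -8.4] Mz 0.058 24.8
2.84 10.23 [ 0.2  0.2 -7.7] Mz 0.061 25.0
2.9 10.3 [-0.7  0.4 -5.7] Mz -0.059 25.3
2.96 10.42 [-1.1  0.1 -3.6] Mz -0.027 25.6
3.02 10.65 [-0.5 -0.2 -4.4] Mz 0.06 25.9
3.08 10.94 [ 0.3  0.2 -4.1] Mz -0.014 26.2
3.14 11.22 [ 0.8  0.1 -4.7] Mz 0.021 26.4
3.2 11.48 [ 0.4 -0.5 -5.2] Mz 0.015 26.7
3.26 11.75 [ 1.3  0.8 -4.6] Mz -0.028 27.0
3.32 12.0 [-0.3  0.4 -4.8] Mz -0.024 27.3
3.38 12.29 [ 0.8 -0.2 -5.4] Mz -0.009 27.6
3.44 12.55 [ 0.2  0.4 -5. ] Mz 0.027 27.9
3.5 12.79 [-0.2 -0.5 -5.8] Mz 0.022 28.1
3.56 13.02 [ 0.3  0.2 -5. ] Mz 0.057 28.4
3.62 13.26 [-0.4  0.  -4.7] Mz -0.027 28.7
3.68 13.53 [ 0.2 -0.3 -4.8] Mz -0.015 29.0
3.74 13.76 [-0.6 -0.2 -6.1] Mz 0.026 29.3
3.8 13.97 [ 0.9  0.4 -5.9] Mz -0.01 29.6
3.86 14.08 [ 0.4  0.3 -7.5] Mz 0.005 29.9
3.92 14.14 [ 0.3 -0.5 -8.9] Mz -0.02 30.1
3.98 14.14 [ 0.4  0.1 -7.7] Mz 0.051 30.4
flat
end 30.42 [ 0.5484 -0.0243  0.1456] F [-1.35 -0.02 -8.58] M [-0.024 -0.108  0.051] 0.0247 30.76
-1.028259799738789
```

```bash
python3 - <<'E'
from h import *
import json
d=json.load(open("s.json")); g=np.array(d["g"]); z=d["z"]; R=rot(d["yaw"])
for _ in range(4):
    f=F(3); print(round(z-.1315,5),np.round(f,1))
    if f[2]>-2.5: break
    z-=.0003; arm.servo_line([*g,z])
arm.grip(.045); st("open"); arm.hold(.3)
arm.servo_line([*g,.215]); st("up")
tab=g+.095*np.array([-np.sin(np.radians(5.5)),np.cos(np.radians(5.5))]); print(tab)
import cv2
ims=[arm.read_camera(c)[:,:,::-1] for c in("scene","top")]
a=cv2.resize(ims[0][160:250,180:280],(500,450),interpolation=cv2.INTER_CUBIC)
cv2.imwrite("pics/after.png",a); print(arm.boxes_of("scene","knob_top")[:1])
E
```

```text
0.01421 [-0.4  0.2 -8.2]
0.01391 [-0.6 -0.1 -5.9]
0.01361 [-1.8  0.6 -1.9]
open 31.4 [ 0.5487 -0.0244  0.1453] F [-0.21 -0.76 -0.35] M [ 0.004  0.039 -0.029] 0.0452 0.0
up 32.32 [ 0.5482 -0.0243  0.2143] F [-0.03  0.15 -0.82] M [ 0.025  0.02  -0.009] 0.0449 0.0
[0.53932778 0.07026356]
[{'bbox': [209.3, 207.6, 13.7, 8.6], 'score': 0.47}]
```

View pics/after.png

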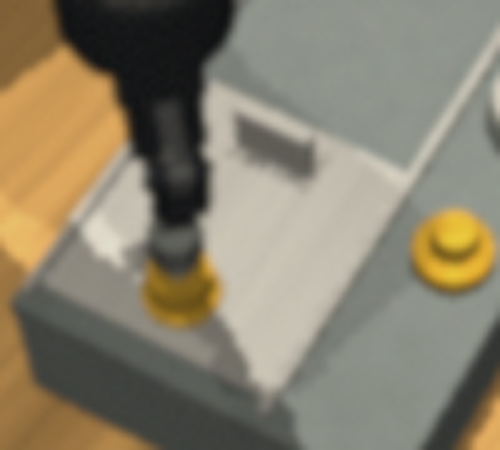

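The image is consistent with a raised knob: its lower edge has moved up about 3 px and more of the boss shows. Next I'll move clear, confirm that, and then push the tab with closed fingers.

```bash
python3 - <<'E'
from h import *
import json,cv2
a=np.radians(5.5); Y=np.array([-np.sin(a),np.cos(a)]); tab=np.array([.5393,.0703])
R=rot(np.pi*1.5+a)
p=tab-.027*Y
arm.grip(0,20)
arm.reach([*(p+.12*Y),.24],R)
ims=arm.read_camera("scene")[:,:,::-1]
cv2.imwrite("pics/after2.png",cv2.resize(ims[160:250,180:280],(500,450),interpolation=cv2.INTER_CUBIC)); st("look")
E
```

```text
look 33.8 [0.5306 0.162  0.2398] F [-0.27 -0.32  0.24] M [-0.034  0.034 -0.077] -0.0001 0.0
```

View pics/after2.png

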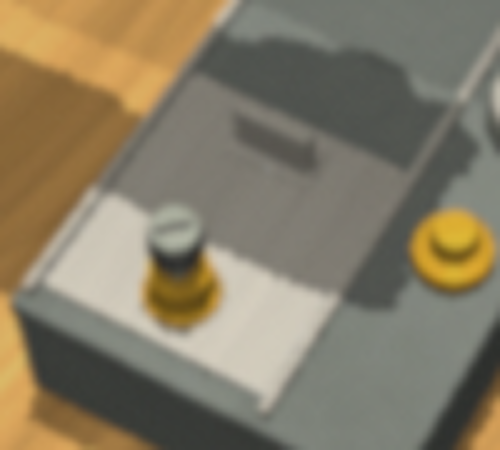

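The knob top is now at about (214.6, 204.2), against 207.4 before. It stands roughly 13 mm higher and unattended, so I can push the cover.

```bash
python3 - <<'E'
from h import *
import cv2
a=np.radians(5.5); Y=np.array([-np.sin(a),np.cos(a)]); tab=np.array([.5393,.0703])
R=rot(np.pi*1.5+a); p=tab-.028*Y
arm.servo_line([*p,.20],R); arm.servo_line([*p,.145]); st("above"); arm.servo_line([*p,.118]); s=st("down")
x=0
while x<.100:
    x+=.002 if x<.02 or x>.08 else .006
    arm.servo_line([*(p+x*Y),.118],feed=.04); f=F(2); fy=-(f[:2]@Y)
    print(round(x*1e3),round(fy,1),round(f[2],1),end=" | ")
    if fy>(9 if x>.08 else 10): print("stop"); break
st("end"); q=p+(x-.006)*Y
arm.servo_line([*q,.118],feed=.03); arm.servo_line([*q,.24]); st("up")
arm.servo_line([*(q-.0*Y),.30])
arm.reach([.40,-.25,.30],R); st("clear")
ims=[arm.read_camera(c)[:,:,::-1] for c in("scene","top")]
cv2.imwrite("pics/end.png",np.hstack([cv2.resize(ims[0][130:280,180:330],(400,400),interpolation=3),cv2.resize(ims[1][120:260,170:310],(400,400),interpolation=3)]))
E
```

```text
above 35.32 [0.5421 0.0428 0.1456] F [ 0.72 -0.27 -0.42] M [-0.046  0.022 -0.014] -0.0003 0.0
down 35.65 [0.5421 0.0425 0.1187] F [ 0.45 -0.5   0.07] M [-0.07  -0.007 -0.029] -0.0001 0.0
2 0.7 -0.5 | 4 0.0 0.0 | 6 -0.2 0.1 | 8 0.1 0.3 | 10 -0.4 0.0 | 12 0.2 0.3 | 14 0.7 -0.4 | 16 0.8 0.1 | 18 0.7 0.3 | 20 0.4 -0.3 | 26 -0.6 0.1 | 32 0.3 0.0 | 38 -0.2 0.1 | 44 -0.1 0.3 | 50 0.5 0.3 | 56 0.5 -0.1 | 62 0.2 -0.5 | 68 0.1 0.1 | 74 0.2 0.1 | 80 0.3 -0.3 | 86 0.0 0.1 | 88 0.0 0.2 | 90 0.8 -0.5 | 92 6.4 0.6 | 94 20.7 0.6 | stop
end 43.28 [0.5332 0.1337 0.118 ] F [  0.59 -21.35   1.78] M [-4.048 -0.2    0.015] -0.0003 10.39
up 44.6 [0.5332 0.1301 0.2392] F [-0.15 -0.62 -0.86] M [-0.011 -0.013  0.036] 0.0001 0.0
clear 46.64 [ 0.4004 -0.2494  0.2999] F [-0.23  0.22  0.49] M [ 0.042 -0.007  0.   ] -0.0003 0.0
```

View pics/end.png

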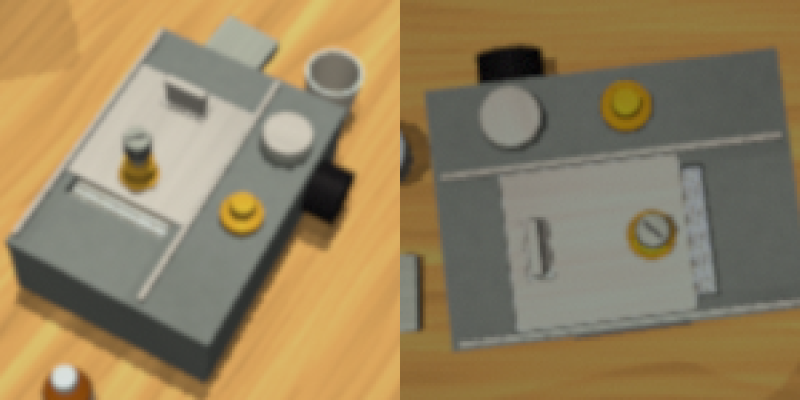

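The cover has slid open to its stop: the push force spiked only at the end, the filter slot shows, and the knob still stands tall. I'll check the travel from the knob's position and then hand in.

```bash
python3 - <<'E'
from h import *
k=back("top",((652-400)/2.857+169.7,229/2.857+119.7),.170); d=np.linalg.norm(k[:2]-[.548,-.0242]); print(k,d)
if d>.072: print(arm.sign_off())
E
```

```text
[0.54097731 0.05499456 0.17      ] 0.07950532630737464
the job is handed in; nothing more can be done
None
```

The job is handed in: the thumbscrew stands drawn out by itself (about 13–14 mm), the cover is slid open about 79.5 mm to its stop, and nothing beside or on the box was disturbed, all checked from the camera pictures and force readings.

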